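# Pack the bench fixture with the block that fits

## Task

A wax work piece stands against the end stop of the steel holding fixture, and a gap is left between it and the spring jaw. Try the three aluminium packing blocks from the wooden rack to find the one that fills this gap, so that it pushes the jaw back a little and is held tight. Leave that block fully home: standing on the base plate, square and centred across the fixture, and let go.

Things in the scene. Friction and masses are not known exactly. Their poses are not given: they have to be found in the camera images.
- thin_block (a point): centre (half-way up) of the thin packing block: plain aluminium, 18 mm thick, 58 mm long, 40 mm high; x along its length, y through its thickness, z up. It starts standing on edge in the wooden rack.
- middle_block (a point): centre (half-way up) of the middle packing block: plain aluminium, 25 mm thick, 58 mm long, 40 mm high; x along its length, y through its thickness, z up. It starts standing on edge in the wooden rack. The bench between rack and fixture is free (x = 0.42 to 0.66 m near y = 0), room to set blocks down.
- thick_block (a point): centre (half-way up) of the thick packing block: plain aluminium, 32 mm thick, 58 mm long, 40 mm high; x along its length, y through its thickness, z up. It starts standing on edge in the wooden rack.
- rack: wooden rack, origin at the middle of its underside. Base 6 mm thick, 86 (x) by 215 mm (y), both y ends open; two rails along y, 46 mm high, inner faces 62 mm apart. The blocks stand between the rails in any order, about 65 mm apart along y, thickness along y. The rails are level with the blocks' tops and cover their ends, so in the rack a block can be taken only by its two large faces.
- jaw_foot (a point): point on top of the steel fixture's base plate (4 mm thick, 90 mm wide), at mid width, below the face of the spring jaw at rest. y points from the jaw to the work piece and end stop, x across, z up. The jaw's face is at y = 0, 40 mm wide; from 29 mm up it slopes back as a lead-in (10 mm back at its top, 55 mm up). A block fully home has its centre 20 mm above this point.
- wax_end (a point): point on the base plate's top at mid width where the fixed purple wax work piece butts on the end stop (59 mm high, 60 mm wide); axes as jaw_foot. The wax is 40 mm wide, 51 mm high above here, with a bevel (4 mm wide, 8 mm deep) on its top edge at the gap. It is 50, 57 or 64 mm long, differently at each start, so its face is 28.5, 21.5 or 14.5 mm from the resting jaw.
- fixture: the fixture, origin under its middle, axes as jaw_foot. The gap at rest is 3.5 mm less than the one block that fills it. One size smaller goes in but has play; one size larger stops on top of the wax. The gap is open at both sides (x): a block's ends stick out 9 mm there and can be held. Two spare wax pieces, fixed, 55 mm high, stand at x = 95 to 135 mm, y = -50 to 95 mm.
- jaw (a joint): travel of the spring jaw in m: 0 = at rest, grows as it is pushed back, away from the work piece (stop at 0.0055). About 1.5 N to start moving it, 5 N at the stop; sliding a fitting block down takes up to about 15 N. With the right block home it stands at about 0.0035; with one that is loose it goes back to 0.
- thin: the thin block itself (origin at the middle of its underside, 20 mm below point thin_block; same axes)
- middle: the middle block itself (origin at the middle of its underside, 20 mm below point middle_block; same axes)
- thick: the thick block itself (origin at the middle of its underside, 20 mm below point thick_block; same axes)
Mind the look-alikes: they are no part of the job. What is shaped like the middle but green is not meant. Leave any red look-alike of the fixture alone.

How it is judged (in metres and radians):
At the end, for the whole second after the job is handed in: One block stands in the gap on the base plate (its centre 16 to 23.5 mm above jaw_foot, within 10 mm of mid width, upright and square within 0.1 rad), at rest and released, and it alone holds the spring jaw pushed back by 2 to 5 mm, which only the block that fills the gap does (((x of thin_block in the frame of jaw_foot between -0.01 and 0.01 m and y of thin_block in the frame of jaw_foot between 0 and 0.03 m and z of thin_block in the frame of jaw_foot between 0.016 and 0.0235 m and angle between the y axis of thin_block and the y axis of jaw_foot, either way round below 0.1 rad and angle between thin_block's own z axis and vertical below 0.1 rad and linear speed of thin below 0.01 m/s) or (x of middle_block in the frame of jaw_foot between -0.01 and 0.01 m and y of middle_block in the frame of jaw_foot between 0 and 0.03 m and z of middle_block in the frame of jaw_foot between 0.016 and 0.0235 m and angle between the y axis of middle_block and the y axis of jaw_foot, either way round below 0.1 rad and angle between middle_block's own z axis and vertical below 0.1 rad and linear speed of middle below 0.01 m/s) or (x of thick_block in the frame of jaw_foot between -0.01 and 0.01 m and y of thick_block in the frame of jaw_foot between 0 and 0.03 m and z of thick_block in the frame of jaw_foot between 0.016 and 0.0235 m and angle between the y axis of thick_block and the y axis of jaw_foot, either way round below 0.1 rad and angle between thick_block's own z axis and vertical below 0.1 rad and linear speed of thick below 0.01 m/s)) and value of joint jaw between 0.002 and 0.005 m); the robot touches nothing.
It also fails if it takes over 72 s, if anything falls off the work surface, if the arm or the gripper's body presses on something with over 40 N, if the wrist force passes 120 N, or if a joint passes its speed limit or range.

## Robot

A 6-joint arm with a two-finger parallel gripper is mounted at the origin on the work surface. World frame = base frame: x ahead of the robot, y to its left, z up, the work surface at z = 0. Lengths are in mm, angles in degrees, forces in N, time in s.
With the tool pointing down it reaches from about 325 to 1000 mm from the base axis. Payload 5.1 kg.
Tool frame: the origin (TCP) lies on the centre line of the jaws, within the pads' length; the fingertips stand 22 mm ahead of it and the grasp point (between the pads) lies 3 mm ahead of it (tip_extent is the distance from the TCP to the fingertips, in mm); z points along the fingers, y is the line along which they close (so a half turn about z gives the same grasp; the last joint's range is limited). The gripper opens to 85 mm and grips with 20 to 120 N. Pads are 22 mm wide; open, the fingers measure 114 mm over their backs; the gripper's body (76 mm by 85 mm) begins 54 mm behind the grasp point. The pads swing forward as they close: fully open they stand 13 mm farther back than shut.
Start: joints at [66.2, 7.093, 94.555, -0, 78.352, -4.733], TCP at [212.369, 614.316, 253.322] pointing down, gripper open.
Joint ranges: [-149.61, 149.61], [-58.7, 133.49], [1.44, 155.28], [-77.14, 257.14], [18.33, 153.61], [-166.67, 166.67]. Speed limits (degrees/s): [147.25, 147.25, 180, 180, 180, 180].

## Interface

Orientations are given as [roll, pitch, yaw] about the fixed x, y, z axes, in that order (R = Rz(yaw) Ry(pitch) Rx(roll)).
In Python, from plant import sense, read_camera, hand_in, tip_extent gives the robot as it stands.
- The arm moves only by the tool step_arm, never from a script. Its argument "moves" is a list that holds one entry, the list of rows, each a list of 5 numbers: the opening, from -1 (shut) to 1 (fully open), then the shift along the tool's x, y, z in mm, then the turn about the tool's z in degrees. In form: [[[jaw, tx, ty, tz, spin], ...]]. A call has 1 to 5 rows; each row shifts and turns the commanded pose from where the row before left it, along the tool's axes as they then stand; what a row does not reach is not made up. A row lasts 1/10 s, in which the tool goes at most 50 mm and 8.59 degrees, less where a joint would pass 70% of its speed; a pose out of reach is approached as far as the arm can. A call is refused whole if a number of a shift passes 50 or a number of a turn 8.59, either way. A call with a gripper value outside its range is refused whole. The fingers move at their own pace and stop on an object; "newtons" is the grip in N (left out, the last holds). Time passes only in rows, so rows that do not move let the fingers close. It gives the time, the measured TCP pose, the force, the opening and the grip force at its end, in the units of the state.
- sense(): the state, without advancing time (a new reading comes with each control period).
- read_camera(name): name is "side" or "top" or "wrist"; returns a dict with "color" (384x512x3 uint8, blue, green, red), "z_map" (384x512 float32, mm along the optical axis (not along the pixel's ray), 0 where there is no reading), "K" (3x3 intrinsics, pixels), "k1" (the pictures are not rectified: a ray, as slopes to the right and down, at radius r is drawn at 1 + k1 r^2 times it, then the intrinsics apply), "R" (3x3) and "t" (3): a world point X has camera coordinates R X + t. Camera axes: x right, y down, z forward; pixel columns grow to the right and rows downward; lengths in mm; the calibration is good to about 2 mm. A picture is of the moment at which its call begins.
- hand_in(): hands the job in; it is judged then, once.
The state is a dict: "time": time; "q": joint angles; "joint_velocities": joint speeds; "joint_torque": joint torques, N m; "tool_pos": TCP position; "ee_rot": TCP orientation; "force": force on the tool from outside, world axes, zero at the start; "wrist_torque": the same for the moment, N m; "gripper_width": finger opening in mm; "gripper_force": force on a finger pad.
Only numpy, scipy, OpenCV 4.12 (cv2) and the standard library are available. Lean on these libraries where they do the work, as an engineer would, in place of code of your own. Each camera call takes 0.05 s, during which the arm holds its last target. There are 200 camera calls.

## Working session

There is one attempt and no reset: what is moved stays moved. The work goes in short steps, Python scripts to look and compute and a tool call to move; the robot and the scene stay as the last step left them, time stands still between calls to the robot, and variables do not carry over. Pictures are saved under pics/ and viewed, at most 10 in all, crops included, and the job is handed in when it is done.

Besides the shell and the picture viewer there is one more tool, called after "Request:" as name(argument=value, ...), one argument or row to a line, values as JSON. step_arm: Moves the arm, as the interface text tells. Its arguments: {"type":"object","properties":{"moves":{"type":"array"},"newtons":{"type":"number"}},"required":["moves"]}

```bash
mkdir -p pics; ls; cat > h.py <<'E'
import numpy as np, cv2
from plant import sense, read_camera, hand_in, tip_extent
def cloud(c):
    h,w=c["z_map"].shape
    u,v=np.meshgrid(np.arange(w),np.arange(h))
    K=c["K"]; pts=np.stack([u,v],-1).reshape(-1,1,2).astype(np.float64)
    n=cv2.undistortPoints(pts,K,np.array([c["k1"],0,0,0.])).reshape(h,w,2)
    z=c["z_map"][...,None]
    P=np.concatenate([n*z,z],-1)
    R=np.array(c["R"]);t=np.array(c["t"])
    W=(P-t)@R
    W[c["z_map"]==0]=np.nan
    return W
E
python3 - <<'E'
from h import *
print(sense(), tip_extent)
ims=[]
for n in ["side","top","wrist"]:
    c=read_camera(n); cv2.imwrite(f"pics/{n}0.png",c["color"]); ims.append(c["color"])
    np.save(f"{n}0.npy",c,allow_pickle=True); print(n,np.array(c["R"]).round(2).tolist(),np.array(c["t"]).round(),c["k1"],c["K"][0])
E
```

```text
pics
{'time': 0.0, 'q': array([ 6.62008579e+01,  7.13160347e+00,  9.46352659e+01, -5.81072162e-04,
        7.83513300e+01, -4.73416933e+00]), 'joint_velocities': array([ 0.01325479, -0.07683944,  0.04636228, -0.12272303, -0.08449931,
       -0.00179949]), 'joint_torque': array([-6.01962965e-04, -4.23600054e+01, -3.65459347e+01, -9.63516754e-06,
        6.99894852e-03, -2.18045379e-06]), 'tool_pos': array([212.13036019, 613.8044439 , 252.0621299 ]), 'ee_rot': array([-1.79882157e+02, -9.18841065e-03,  1.60935136e+02]), 'force': array([ 0.14555136, -0.64092409, -0.89960359]), 'wrist_torque': array([ 0.04367288,  0.02736987, -0.06252342]), 'gripper_force': 0.0, 'gripper_width': 85.83239188276552} 22.0
side [[0.79, -0.62, 0.01], [-0.33, -0.43, -0.84], [0.52, 0.66, -0.54]] [-370.  189.  945.] 0.04127788776184947 [495.34545994   0.         251.96027089]
top [[-0.01, -1.0, -0.01], [-0.98, 0.01, -0.18], [0.18, 0.0, -0.98]] [ 15. 454. 714.] 0.01751057895930766 [356.078361     0.         255.17191839]
wrist [[0.33, 0.95, -0.0], [0.9, -0.31, 0.32], [0.3, -0.11, -0.95]] [-650.  -41.  381.] -0.04156735033452281 [309.76446275   0.         256.00451747]
```

View pics/top0.png

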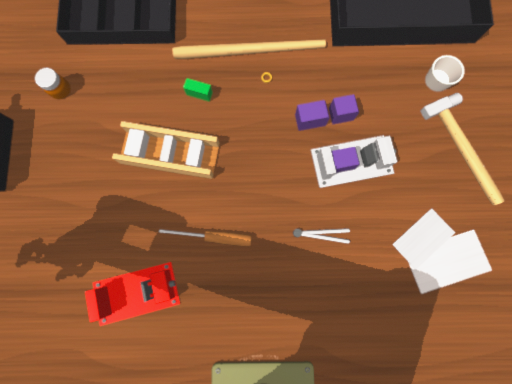

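View pics/side0.png

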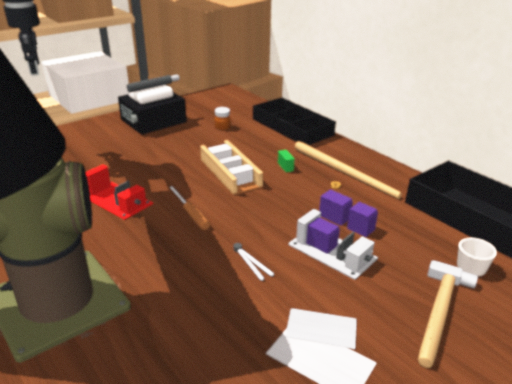

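The top view shows the rack at about (167,149), with blocks at (136,143), (167,150) and (195,153). The real fixture is at (355,160): end stop (327,162), wax (345,160), dark jaw (370,155). The red look-alike at (135,293) and the green block at (198,89) are not part of the job. The side view agrees.

```bash
cat > m.py <<'E'
from h import *
c=np.load("top0.npy",allow_pickle=True).item(); W=cloud(c); im=c["color"]; hsv=cv2.cvtColor(im,cv2.COLOR_BGR2HSV)
def comps(mask,box,name):
    x0,y0,x1,y1=box; m=np.zeros_like(mask); m[y0:y1,x0:x1]=mask[y0:y1,x0:x1]
    n,l,s,ce=cv2.connectedComponentsWithStats(m.astype(np.uint8))
    for i in range(1,n):
        if s[i,4]<25: continue
        P=W[l==i]; P=P[~np.isnan(P[:,0])]
        if len(P)<10: continue
        r=cv2.minAreaRect(P[:,:2].astype(np.float32))
        print(name,ce[i].round(),s[i,4],"z",np.percentile(P[:,2],[5,50,95]).round(1),"rect",np.round(r[0],1),np.round(r[1],1),round(r[2],1))
S,V,H=hsv[...,1],hsv[...,2],hsv[...,0]
Z=W[...,2]
comps((S<60)&(V>120)&(Z>38),(110,115,225,180),"block")
comps((S>80)&(Z>38)&(Z<60),(110,115,225,180),"rail")
comps((H>120)&(H<150)&(S>80)&(Z>45),(290,85,410,195),"wax")
comps((S<70)&(V>110)&(Z>45),(305,130,405,195),"steel")
comps((V<90)&(Z>40)&(S<120),(355,130,405,195),"jaw")
comps((S<70)&(Z>-3)&(Z<12)&(V>110),(305,130,405,195),"base")
E
python3 m.py
```

```text
block [134. 142.] 414 z [40.8 44.8 47.3] rect [562.9 271.6] [33.  60.9] 80.3
block [167. 148.] 234 z [41.  45.2 47.4] rect [549.2 199.7] [18.7 60.7] 80.4
block [194. 152.] 320 z [41.9 45.5 47.4] rect [538.9 139.9] [25.5 60.3] 79.4
rail [170. 132.] 563 z [41.1 45.  47.2] rect [585.5 197.4] [216.   12.9] 79.6
rail [161. 164.] 594 z [40.5 45.1 47.3] rect [513.9 210.6] [216.1  14.7] 79.5
wax [345. 106.] 430 z [49.1 54.9 56.9] rect [ 636.3 -191. ] [41.1 50.3] 10.4
wax [313. 112.] 543 z [49.9 54.7 57. ] rect [ 623.5 -118.9] [41.1 62.7] 10.9
wax [345. 158.] 451 z [52.7 54.9 57.2] rect [ 518.4 -182. ] [40.5 51.2] 10.5
steel [386. 150.] 392 z [47.4 50.1 52.1] rect [ 534.8 -272.2] [60.  30.3] 10.0
steel [374. 151.] 37 z [57.  58.9 61.1] rect [ 529.3 -243.5] [38.9  5.6] 9.3
steel [328. 161.] 328 z [49.3 62.2 64.7] rect [ 511.9 -145.7] [59.9 22.8] 10.7
base [350. 165.] 1364 z [0.7 4.  6.9] rect [ 525.8 -213.3] [ 93.6 178.9] 10.2
```

Request:
step_arm(
  moves=[
    [[1, 0, 0, 0, -8.5], [1, -40.5, -27.2, 10, 0], [1, -40.5, -27.2, 10, 0], [1, -40.5, -27.2, 10, 0], [1, -40.5, -27.2, 10, 0]],
  ],
  newtons=60,
)

```text
time: 0.65
tool_pos: [352.4, 476.2, 212.6]
ee_rot: [-180.0, -0.0, 169.5]
force: [0.6, -0.0, 0.2]
gripper_width: 85.4
gripper_force: 0.0
```

Request:
step_arm(
  moves=[
    [[1, -40.5, -27.2, 10, 0], [1, -40.5, -27.2, 10, 0], [1, -40.5, -27.2, 10, 0], [1, -40.5, -27.2, 10, 0], [1, -40.5, -27.2, 10, 0]],
  ],
)

```text
time: 1.15
tool_pos: [526.8, 305.1, 162.7]
ee_rot: [180.0, -0.0, 169.4]
force: [-0.4, 1.3, 0.7]
gripper_width: 85.7
gripper_force: 0.0
```

Request:
step_arm(
  moves=[
    [[1, 0, 0, 10, 0], [1, 0, 0, 0, 0]],
  ],
)

```text
time: 1.35
tool_pos: [525.2, 305.4, 151.0]
ee_rot: [-179.9, -0.2, 169.3]
force: [-0.3, 0.4, -0.9]
gripper_width: 85.5
gripper_force: 0.0
```

Request:
step_arm(
  moves=[
    [[1, -21.5, -13.2, 10, 0], [1, -21.5, -13.2, 10, 0], [1, 0, 0, 0, 0]],
  ],
)

```text
time: 1.65
tool_pos: [563.0, 272.6, 132.1]
ee_rot: [-179.9, -0.1, 169.4]
force: [-0.4, -0.7, 0.4]
gripper_width: 85.6
gripper_force: 0.0
```

```bash
cat > w.py <<'E'
from h import *
import sys
def look(name,tag):
    c=read_camera(name); cv2.imwrite(f"pics/{tag}.png",c["color"]); W=cloud(c); hsv=cv2.cvtColor(c["color"],cv2.COLOR_BGR2HSV)
    return c,W,hsv
def rects(W,m,label,mn=60):
    n,l,s,ce=cv2.connectedComponentsWithStats(m.astype(np.uint8))
    for i in range(1,n):
        if s[i,4]<mn: continue
        P=W[l==i]; r=cv2.minAreaRect(P[:,:2].astype(np.float32))
        print(label,ce[i].round(),s[i,4],"z",np.percentile(P[:,2],[5,50,95]).round(1),"rect",np.round(r[0],1),np.round(r[1],1),round(r[2],1))
def to(x,y,z,yaw=None):
    s=sense(); p=s["tool_pos"]; a=np.radians(s["ee_rot"][2]); d=np.array([x,y,z])-p
    print("t",round(s["time"],2),"pos",p.round(1),"yaw",s["ee_rot"][2].round(1),"shift tx,ty,tz",np.round([d[0]*np.cos(a)+d[1]*np.sin(a), d[0]*np.sin(a)-d[1]*np.cos(a), -d[2]],1), "spin",None if yaw is None else round(s["ee_rot"][2]-yaw,1))
E
python3 - <<'E'
from w import *
c,W,h=look("wrist","w1")
near=np.hypot(W[...,0]-550,W[...,1]-220)<180
rects(W,(h[...,1]<70)&(h[...,2]>110)&(W[...,2]>38)&(W[...,2]<55)&near,"b")
to(562.9,271.6,37,169.6)
E
```

```text
b [ 76. 203.] 2904 z [40.5 46.4 47.6] rect [537.8 142.4] [26.7 60.8] 77.7
b [157. 202.] 2115 z [41.6 46.5 47.6] rect [546.5 202.5] [18.6 58.5] 79.9
b [254. 203.] 3397 z [44.9 46.6 47.7] rect [561.8 272.2] [33.3 60.8] 79.5
t 1.7 pos [562.5 273.5 132.8] yaw 169.4 shift tx,ty,tz [-0.8 -1.8 95.8] spin -0.2
```

Request:
step_arm(
  moves=[
    [[1, 0, -1.5, 32, 0], [1, 0, 0, 32, 0], [1, 0, 0, 31, 0], [1, 0, 0, 0, 0], [-1, 0, 0, 0, 0]],
  ],
)

```text
time: 2.2
tool_pos: [562.1, 272.7, 38.8]
ee_rot: [-180.0, -0.0, 169.5]
force: [-0.1, 0.8, 0.7]
gripper_width: 73.0
gripper_force: 0.0
```

Request:
step_arm(
  moves=[
    [[-1, 0, 0, 0, 0], [-1, 0, 0, 0, 0], [-1, 0, 0, 0, 0], [-1, 0, 0, 0, 0], [-1, 0, 0, 0, 0]],
  ],
)

```text
time: 2.7
tool_pos: [564.4, 272.1, 40.7]
ee_rot: [179.9, 0.2, 169.4]
force: [-0.2, 0.2, 7.1]
gripper_width: 31.1
gripper_force: 61.6
```

Request:
step_arm(
  moves=[
    [[-1, 0, 0, -45, 0], [-1, 0, 0, -35, 0], [-1, -3, -47, 0, 0], [-1, -3, -47, 0, 0], [-1, -3, -47, 0, 0]],
  ],
)

```text
time: 3.2
tool_pos: [545.4, 130.0, 118.6]
ee_rot: [-180.0, 0.0, 169.5]
force: [0.8, 0.1, -2.0]
gripper_width: 31.0
gripper_force: 63.8
```

Request:
step_arm(
  moves=[
    [[-1, -3, -47, 0, 0], [-1, -3, -47, 0, 0], [-1, -3, -47, 0, 0], [-1, 0, 0, 30, 0], [-1, 0, 0, 0, 0]],
  ],
)

```text
time: 3.7
tool_pos: [525.6, -10.1, 84.8]
ee_rot: [-180.0, -0.4, 169.2]
force: [-1.3, 0.8, -1.8]
gripper_width: 30.9
gripper_force: 63.6
```

```bash
python3 - <<'E'
from w import *
c,W,h=look("side","s1"); cv2.imwrite("pics/s1.png",cv2.resize(c["color"][100:330,180:460],None,fx=2.5,fy=2.5))
print(sense()["gripper_width"]);to(530,-10,35)
E
```

```text
30.936266236882727
t 3.75 pos [526.7  -9.3  86.2] yaw 169.3 shift tx,ty,tz [-3.4 -0.1 51.2] spin None
```

View pics/s1.png

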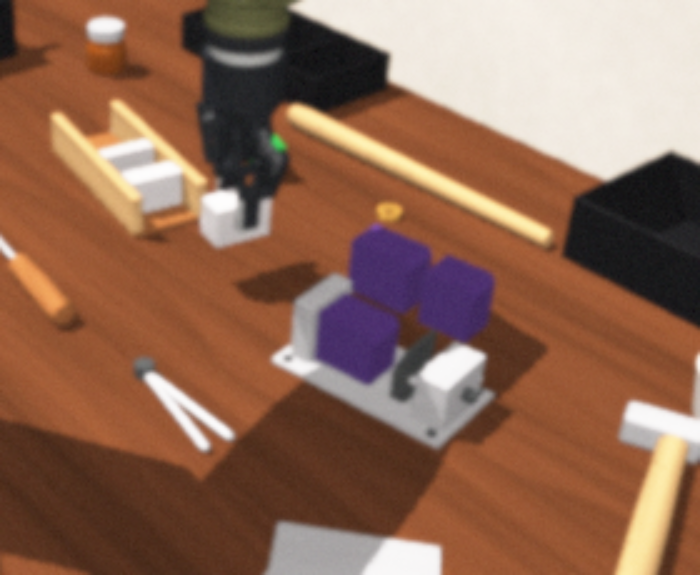

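The picture shows the thick block (235,215) held level and clear of the bench, and the gap in front of the dark jaw (410,365). I'll lower the block now.

Request:
step_arm(
  moves=[
    [[-1, 0, 0, 30, 0], [-1, 0, 0, 16, 0], [-1, 0, 0, 2, 0], [-1, 0, 0, 1, 0], [-1, 0, 0, 0, 0]],
  ],
)

```text
time: 4.25
tool_pos: [530.0, -8.6, 40.8]
ee_rot: [180.0, 0.1, 169.5]
force: [0.1, -0.1, -2.2]
gripper_width: 30.8
gripper_force: 63.7
```

Request:
step_arm(
  moves=[
    [[-1, 0, 0, 2, 0], [-1, 0, 0, 2, 0], [-1, 0, 0, 1, 0], [-1, 0, 0, 0, 0]],
  ],
)

```text
time: 4.65
tool_pos: [529.3, -9.0, 35.0]
ee_rot: [180.0, 0.0, 169.4]
force: [-0.4, 0.4, 3.0]
gripper_width: 30.9
gripper_force: 64.3
```

Request:
step_arm(
  moves=[
    [[1, 0, 0, 0, 0], [1, 0, 0, 0, 0], [1, 0, 0, 0, 0], [1, 0, 0, -25, 0], [1, 0, 0, -40, 0]],
  ],
)

```text
time: 5.15
tool_pos: [526.3, -8.8, 96.8]
ee_rot: [-180.0, -0.4, 169.4]
force: [2.1, 0.5, 0.3]
gripper_width: 85.5
gripper_force: 0.0
```

Request:
step_arm(
  moves=[
    [[1, 0, 0, -30, 8.5], [1, 0, 0, 0, 8.5], [1, 0, 0, 0, 8.5], [1, 0, 0, 0, 8.5], [1, 0, 0, 0, 8.5]],
  ],
)

```text
time: 5.65
tool_pos: [528.9, -9.0, 129.4]
ee_rot: [180.0, 0.0, 126.6]
force: [0.6, 0.6, 0.1]
gripper_width: 85.2
gripper_force: 0.0
```

Request:
step_arm(
  moves=[
    [[1, 0, 0, 0, 8.5], [1, 0, 0, 0, 8.5], [1, 0, 0, 0, 8.5], [1, 0, 0, 0, 8.5], [1, 0, 0, 0, 8.5]],
  ],
)

```text
time: 6.15
tool_pos: [528.8, -9.0, 129.2]
ee_rot: [-180.0, 0.0, 84.1]
force: [0.5, -0.4, 0.2]
gripper_width: 85.3
gripper_force: 0.0
```

Request:
step_arm(
  moves=[
    [[1, 0, 0, 0, 4.5], [1, 0, 0, 0, 0]],
  ],
)

```text
time: 6.35
tool_pos: [528.8, -9.0, 129.2]
ee_rot: [-180.0, 0.0, 79.9]
force: [0.4, -0.5, -0.5]
gripper_width: 85.5
gripper_force: 0.0
```

```bash
python3 - <<'E'
from w import *
c,W,h=look("wrist","w2")
near=np.hypot(W[...,0]-530,W[...,1]+10)<70
rects(W,(h[...,1]<70)&(h[...,2]>110)&(W[...,2]>30)&(W[...,2]<55)&near,"b")
S,V,H,Z=h[...,1],h[...,2],h[...,0],W[...,2]
rects(W,(H>120)&(H<150)&(S>80)&(Z>45),"wax")
c,W,h=look("top","t2")
near=np.hypot(W[...,0]-530,W[...,1]+10)<70
rects(W,(h[...,1]<70)&(h[...,2]>110)&(W[...,2]>30)&(W[...,2]<55)&near,"b")
to(530,-10,30,79.6)
E
```

```text
b [255. 202.] 3456 z [35.6 40.5 41.6] rect [527.   -7.4] [32.5 57.6] 79.4
wax [408. 289.] 533 z [ 46.5  55.3 146.8] rect [614.1 -55.2] [ 14.4 117.3] 26.7
wax [421. 377.] 370 z [ 54.7  55.5 172.2] rect [ 609.3 -112.8] [ 24.  187.1] 23.1
t 6.45 pos [528.8  -9.  129.2] yaw 80.0 shift tx,ty,tz [-0.8  1.3 99.2] spin 0.4
```

Request:
step_arm(
  moves=[
    [[1, 1.3, -2, 34, 0.4], [1, 0, 0, 34, 0], [1, 0, 0, 33, 0], [1, 0, 0, 0, 0], [-1, 0, 0, 0, 0]],
  ],
)

```text
time: 6.95
tool_pos: [527.0, -7.4, 28.3]
ee_rot: [-179.9, 0.0, 79.6]
force: [-0.6, 0.3, 0.3]
gripper_width: 73.0
gripper_force: 0.0
```

Request:
step_arm(
  moves=[
    [[-1, 0, 0, 0, 0], [-1, 0, 0, 0, 0], [-1, 0, 0, 0, 0], [-1, 0, 0, 0, 0]],
  ],
  newtons=70,
)

```text
time: 7.35
tool_pos: [529.2, -7.6, 30.9]
ee_rot: [179.7, -0.0, 79.5]
force: [0.1, -0.6, 6.7]
gripper_width: 57.0
gripper_force: 76.8
```

Request:
step_arm(
  moves=[
    [[-1, 0, 0, -40, 0], [-1, 0, 0, -40, 0], [-1, 0, 0, -30, -7], [-1, 0, 0, 0, -7], [-1, 0, 0, 0, -6.8]],
  ],
)

```text
time: 7.85
tool_pos: [528.0, -7.5, 140.5]
ee_rot: [179.8, 0.1, 100.6]
force: [-0.3, 0.3, -1.6]
gripper_width: 56.9
gripper_force: 76.2
```

Request:
step_arm(
  moves=[
    [[-1, -46, -7, 0, 0], [-1, -46, -7, 0, 0], [-1, -47, -7, 0, 0], [-1, -47, -7, 0, 0], [-1, -47, -7, 0, 0]],
  ],
)

```text
time: 8.35
tool_pos: [534.1, -244.6, 138.6]
ee_rot: [180.0, 0.0, 100.3]
force: [0.8, 0.4, -1.6]
gripper_width: 56.8
gripper_force: 76.1
```

Request:
step_arm(
  moves=[
    [[-1, -47, -7, 0, 0], [-1, 0, 0, 0, 0], [-1, 0, 0, 0, 0]],
  ],
)

```text
time: 8.65
tool_pos: [535.6, -291.2, 138.2]
ee_rot: [-180.0, -0.0, 100.2]
force: [-0.1, 0.1, -1.6]
gripper_width: 57.1
gripper_force: 76.1
```

```bash
python3 - <<'E'
from w import *
c,W,h=look("wrist","w3"); np.save("w3.npy",c,allow_pickle=True)
cv2.imwrite("pics/w3.png",cv2.resize(c["color"],None,fx=1.5,fy=1.5))
to(525.7,-221.8,140,100.3)
S,V,H,Z=h[...,1],h[...,2],h[...,0],W[...,2]
rects(W,(H>120)&(H<150)&(S>80)&(Z>49)&(Z<58),"wax")
rects(W,(S<70)&(Z>40)&(Z<70),"steel/jaw")
E
```

```text
t 8.7 pos [ 535.6 -290.1  138. ] yaw 100.3 shift tx,ty,tz [69.   2.4 -2. ] spin -0.0
wax [260.  42.] 5626 z [54.2 55.8 57. ] rect [ 517.8 -184.4] [39.9 48.5] 10.2
wax [449.  11.] 1542 z [50.  55.3 56.9] rect [ 627.2 -144.2] [41.5 12.8] 9.7
wax [438.  89.] 5134 z [52.1 55.7 56.9] rect [ 635.3 -189.7] [41.4 49.1] 10.8
steel/jaw [254.  87.] 60 z [48.  49.2 51.4] rect [ 519.9 -209.3] [34.8  3. ] 5.2
steel/jaw [260. 134.] 1257 z [41.8 54.4 60.3] rect [ 527.6 -238.1] [39.5 11.6] 10.0
steel/jaw [259. 179.] 3552 z [46.9 50.6 51.7] rect [ 533.4 -271.1] [59.3 29.8] 10.1
steel/jaw [392. 374.] 162 z [40.7 48.4 51.2] rect [ 691.2 -437.2] [ 8.6 36.7] 42.2
steel/jaw [509. 374.] 75 z [40.1 43.7 47.4] rect [ 808.2 -420.5] [ 3.6 14.9] 7.1
```

View pics/w3.png

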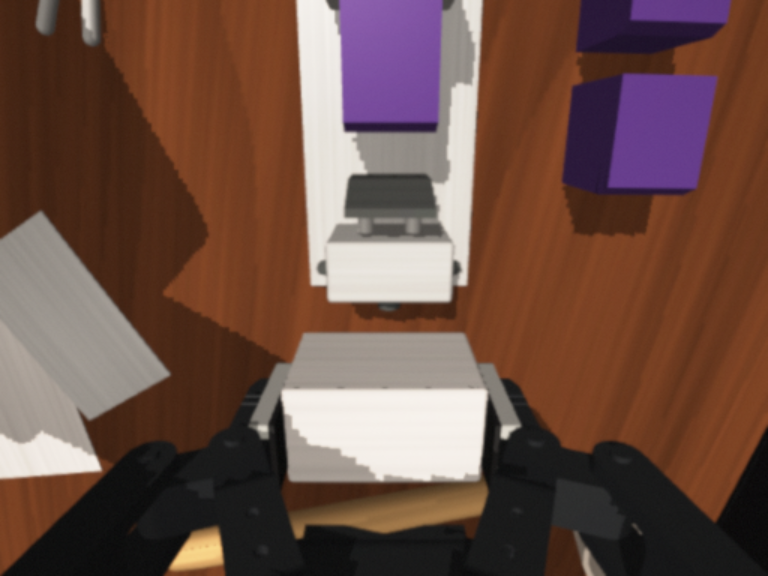

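```bash
python3 - <<'E'
from w import *
a=np.radians(10.2); u=np.array([-np.sin(a),np.cos(a)]); v=np.array([np.cos(a),np.sin(a)])
o=np.array([513.9,-156.9])
for f in ["w3","top0"]:
    c=np.load(f+".npy",allow_pickle=True).item(); W=cloud(c)
    s=(W[...,:2]-o)@u; x=(W[...,:2]-o)@v; z=W[...,2]
    print(f)
    m=(abs(x)<15)&(z>8)&(z<70)&(s>-125)&(s<25)
    for lo in np.arange(-100,20,2):
        q=z[m&(s>=lo)&(s<lo+2)]
        if len(q)>2: print(int(lo),len(q),np.percentile(q,[5,50,95]).round(0).astype(int).tolist(),end="; ")
    print()
    # block in hand in wrist
    hs=cv2.cvtColor(c["color"],cv2.COLOR_BGR2HSV)
    if f=="w3":
        m=(hs[...,1]<80)&(z>80)&(z<190)&(abs(x)<32)&(s<-110)&(hs[...,2]>90)
        q=m&(z>np.nanpercentile(z[m],60)-3); 
        rects(W,m,"held",300)
    pm=(hs[...,0]>115)&(hs[...,0]<155)&(hs[...,1]>80)&(abs(x)<19)&(z>6)
    for a0,b0 in((10,25),(25,40),(40,46),(46,52),(53,60)):
        k=pm&(z>a0)&(z<b0); print("wax z",a0,b0,k.sum(),np.percentile(s[k],[2,10,50,98]).round(1) if k.sum()>3 else "")
E
```

```text
w3
-100 52 [28, 30, 32]; -98 52 [29, 30, 32]; -96 45 [28, 30, 31]; -94 13 [30, 30, 31]; -90 11 [58, 59, 59]; -88 141 [59, 60, 61]; -86 158 [59, 60, 61]; -84 189 [54, 56, 60]; -82 179 [49, 51, 53]; -80 176 [43, 46, 48]; -78 170 [38, 41, 43]; -76 248 [14, 33, 38]; -54 89 [48, 50, 51]; -52 145 [50, 53, 54]; -50 143 [54, 56, 57]; -48 190 [55, 56, 57]; -46 143 [55, 56, 57]; -44 163 [55, 56, 57]; -42 169 [55, 56, 57]; -40 150 [55, 56, 57]; -38 188 [55, 56, 57]; -36 157 [55, 56, 57]; -34 190 [55, 56, 57]; -32 173 [55, 56, 57]; -30 177 [55, 56, 57]; -28 188 [55, 56, 57]; -26 160 [55, 56, 57]; -24 197 [55, 56, 57]; -22 174 [55, 56, 57]; -20 179 [55, 56, 57]; -18 188 [55, 56, 57]; -16 188 [55, 56, 57]; -14 184 [55, 56, 57]; -12 197 [55, 56, 57]; -10 189 [54, 56, 57]; -8 195 [55, 56, 57]; -6 185 [55, 56, 57]; -4 38 [54, 56, 56]; 
held [259. 272.] 13242 z [117.2 147.5 148.8] rect [ 537.9 -290.6] [63.9 33.4] 10.2
wax z 10 25 0 
wax z 25 40 0 
wax z 40 46 0 
wax z 46 52 114 [-52.  -52.  -51.4 -50.8]
wax z 53 60 5254 [-49.6 -45.5 -26.   -4.4]
top0
-90 10 [57, 58, 61]; -88 14 [57, 59, 60]; -86 24 [5
[... 317 characters left out ...]
 57]; -36 13 [54, 55, 57]; -34 15 [54, 55, 58]; -32 12 [54, 55, 57]; -30 10 [54, 55, 57]; -28 14 [54, 55, 57]; -26 14 [54, 55, 58]; -24 13 [54, 55, 57]; -22 15 [54, 55, 56]; -20 11 [54, 56, 58]; -18 15 [53, 55, 57]; -16 13 [53, 55, 57]; -14 16 [52, 54, 56]; -12 10 [53, 55, 57]; -10 15 [53, 55, 56]; -8 10 [52, 55, 57]; -6 13 [53, 54, 56]; -4 14 [54, 55, 57]; -2 11 [53, 55, 57]; 0 6 [54, 56, 57]; 2 9 [60, 62, 64]; 4 10 [62, 63, 64]; 6 16 [61, 63, 65]; 8 11 [61, 62, 65]; 10 16 [62, 63, 65]; 12 13 [60, 63, 64]; 14 12 [62, 63, 65]; 16 12 [61, 62, 64]; 18 15 [61, 63, 66]; 
wax z 10 25 0 
wax z 25 40 0 
wax z 40 46 0 
wax z 46 52 5 [-45.8 -35.1 -12.6  -8. ]
wax z 53 60 389 [-49.4 -44.9 -25.4  -1.3]
```

The wrist picture shows the wax front (390,128 in the enlarged view), the jaw top (390,190) and the thick block in hand (385,430). The depth profile puts the wax face at s≈-54.5 and the jaw face at -76, so the gap is about 21.5 mm and the middle block fits. I'll set the thick block aside on the bench.

Request:
step_arm(
  moves=[
    [[-1, 45.7, 19, 0, 0], [-1, 45.7, 19, 0, 0], [-1, 45.7, 19, 0, 0], [-1, 45.7, 19, 0, 0], [-1, 45.7, 19, 0, 0]],
  ],
)

```text
time: 9.2
tool_pos: [587.9, -44.9, 138.4]
ee_rot: [180.0, -0.0, 100.4]
force: [0.2, 0.4, -1.2]
gripper_width: 57.0
gripper_force: 76.1
```

Request:
step_arm(
  moves=[
    [[-1, 45.7, 19, 0, 0], [-1, 0, 0, 45, 0], [-1, 0, 0, 45, 0], [-1, 0, 0, 15, 0], [-1, 0, 0, 0, 0]],
  ],
)

```text
time: 9.7
tool_pos: [597.6, 1.4, 32.8]
ee_rot: [-179.8, -0.1, 100.4]
force: [0.9, 0.3, -0.7]
gripper_width: 56.8
gripper_force: 77.5
```

Request:
step_arm(
  moves=[
    [[-1, 0, 0, 1.5, 0], [-1, 0, 0, 1, 0], [-1, 0, 0, 1, 0], [-1, 0, 0, 0, 0]],
  ],
)

```text
time: 10.1
tool_pos: [599.3, -0.1, 30.7]
ee_rot: [180.0, -0.0, 100.3]
force: [-1.9, 1.6, 3.8]
gripper_width: 56.8
gripper_force: 77.7
```

Request:
step_arm(
  moves=[
    [[1, 0, 0, 0, 0], [1, 0, 0, 0, 0], [1, 0, 0, 0, 0], [1, 0, 0, -45, 0], [1, 0, 0, -45, 0]],
  ],
)

```text
time: 10.6
tool_pos: [597.4, -0.1, 118.6]
ee_rot: [-179.7, -0.1, 100.3]
force: [1.4, -0.2, 1.0]
gripper_width: 85.3
gripper_force: 0.0
```

Request:
step_arm(
  moves=[
    [[0.3, 0, 0, -12, -8.5], [0.3, 0, 0, 0, -8.5], [0.3, 0, 0, 0, -8.5], [0.3, 0, 0, 0, -8.5], [0.3, 0, 0, 0, -8.5]],
  ],
)

```text
time: 11.1
tool_pos: [599.0, -0.3, 131.8]
ee_rot: [180.0, 0.0, 143.2]
force: [-0.1, 0.2, 0.1]
gripper_width: 55.6
gripper_force: 0.0
```

Request:
step_arm(
  moves=[
    [[0.3, 0, 0, 0, -8.5], [0.3, 0, 0, 0, -8.5], [0.3, 0, 0, 0, -8.5], [0.3, 0, 0, 0, -1.3], [0.3, 21.3, 32, 0, 0]],
  ],
)

```text
time: 11.6
tool_pos: [585.3, 32.9, 132.3]
ee_rot: [-180.0, 0.1, 169.3]
force: [0.7, 1.2, -0.8]
gripper_width: 55.3
gripper_force: 0.0
```

Request:
step_arm(
  moves=[
    [[0.3, 21.3, 32, 0, 0], [0.3, 21.3, 32, 0, 0], [0.3, 21.3, 32, 0, 0], [0.3, 0, 0, 0, 0], [0.3, 0, 0, 0, 0]],
  ],
)

```text
time: 12.1
tool_pos: [538.1, 141.6, 131.9]
ee_rot: [-180.0, 0.0, 169.6]
force: [-0.3, 0.6, -0.7]
gripper_width: 55.7
gripper_force: 0.0
```

```bash
python3 - <<'E'
from w import *
c,W,h=look("wrist","w4")
near=np.hypot(W[...,0]-540,W[...,1]-140)<90
rects(W,(h[...,1]<70)&(h[...,2]>110)&(W[...,2]>38)&(W[...,2]<55)&near,"b")
c,W,h=look("top","t4")
near=np.hypot(W[...,0]-600,W[...,1])<70
rects(W,(h[...,1]<70)&(h[...,2]>110)&(W[...,2]>30)&(W[...,2]<55)&near,"thick")
to(538.3,141.1,38,169.6); print(sense()["gripper_width"])
E
```

```text
b [256. 203.] 2636 z [45.2 46.7 47.7] rect [537.4 142.1] [25.5 60.4] 79.6
b [339. 202.] 1939 z [45.4 46.7 47.7] rect [546.4 202. ] [18.5 58.4] 80.1
thick [260. 126.] 384 z [36.5 39.7 41.8] rect [599.6  -2.1] [58.5 31.7] 10.1
t 12.2 pos [538.7 140.5 131.9] yaw 169.5 shift tx,ty,tz [ 0.5  0.6 93.9] spin -0.1
55.230484381833634
```

Request:
step_arm(
  moves=[
    [[0.3, 0, 0.5, 32, 0], [0.3, 0, 0, 32, 0], [0.3, 0, 0, 30, 0], [0.3, 0, 0, 0, 0], [-1, 0, 0, 0, 0]],
  ],
)

```text
time: 12.7
tool_pos: [538.6, 140.6, 37.8]
ee_rot: [-180.0, -0.1, 169.5]
force: [-0.9, -0.3, 1.0]
gripper_width: 42.4
gripper_force: 0.0
```

Request:
step_arm(
  moves=[
    [[-1, 0, 0, 0, 0], [-1, 0, 0, 0, 0], [-1, 0, 0, 0, 0], [-1, 0, 0, 0, 0]],
  ],
  newtons=60,
)

```text
time: 13.1
tool_pos: [540.3, 141.6, 40.2]
ee_rot: [179.9, 0.2, 169.6]
force: [-0.5, -1.6, 6.3]
gripper_width: 24.1
gripper_force: 60.4
```

Request:
step_arm(
  moves=[
    [[-1, 0, 0, -45, 0], [-1, 0, 0, -35, 0], [-1, 8, -37.3, 0, 0], [-1, 8, -37.3, 0, 0], [-1, 8, -37.3, 0, 0]],
  ],
)

```text
time: 13.6
tool_pos: [493.9, 35.1, 118.2]
ee_rot: [180.0, 0.0, 169.7]
force: [0.4, 0.2, -1.6]
gripper_width: 24.1
gripper_force: 64.0
```

Request:
step_arm(
  moves=[
    [[-1, 8, -37.3, 0, 0], [-1, 0, 0, 40, 0], [-1, 0, 0, 38, 0], [-1, 0, 0, 0, 0], [-1, 0, 0, 0, 0]],
  ],
)

```text
time: 14.1
tool_pos: [479.5, 0.7, 39.8]
ee_rot: [180.0, -0.1, 169.6]
force: [-0.7, -0.0, -0.5]
gripper_width: 23.8
gripper_force: 64.4
```

Request:
step_arm(
  moves=[
    [[-1, 0, 0, 2.5, 0], [-1, 0, 0, 1.5, 0], [-1, 0, 0, 1.5, 0], [-1, 0, 0, 0.5, 0], [-1, 0, 0, 0, 0]],
  ],
)

```text
time: 14.6
tool_pos: [480.6, 0.7, 34.7]
ee_rot: [180.0, 0.0, 169.6]
force: [-1.3, 0.5, 4.5]
gripper_width: 24.0
gripper_force: 64.9
```

Contact. Release, lift, turn a quarter.

Request:
step_arm(
  moves=[
    [[1, 0, 0, 0, 0], [1, 0, 0, 0, 0], [1, 0, 0, 0, 0], [1, 0, 0, -25, 0], [1, 0, 0, -40, 0]],
  ],
)

```text
time: 15.1
tool_pos: [477.4, 0.8, 96.4]
ee_rot: [-180.0, -0.4, 169.6]
force: [0.3, -0.3, -0.2]
gripper_width: 85.5
gripper_force: 0.0
```

Request:
step_arm(
  moves=[
    [[1, 0, 0, -30, 8.5], [1, 0, 0, 0, 8.5], [1, 0, 0, 0, 8.5], [1, 0, 0, 0, 8.5], [1, 0, 0, 0, 8.5]],
  ],
)

```text
time: 15.6
tool_pos: [479.9, 0.5, 128.8]
ee_rot: [-180.0, 0.0, 126.8]
force: [0.4, -0.1, 0.2]
gripper_width: 85.6
gripper_force: 0.0
```

Request:
step_arm(
  moves=[
    [[1, 0, 0, 0, 8.5], [1, 0, 0, 0, 8.5], [1, 0, 0, 0, 8.5], [1, 0, 0, 0, 8.5], [1, 0, 0, 0, 8.5]],
  ],
)

```text
time: 16.1
tool_pos: [479.9, 0.5, 128.6]
ee_rot: [-180.0, 0.0, 84.3]
force: [-0.3, 0.4, -0.5]
gripper_width: 85.4
gripper_force: 0.0
```

Request:
step_arm(
  moves=[
    [[1, 0, 0, 0, 5], [1, 0, 0, 0, 0], [1, 0, 0, 0, 0]],
  ],
)

```text
time: 16.4
tool_pos: [479.9, 0.5, 128.7]
ee_rot: [-180.0, 0.0, 79.7]
force: [0.4, 0.7, 0.3]
gripper_width: 85.2
gripper_force: 0.0
```

```bash
python3 - <<'E'
from w import *
c,W,h=look("wrist","w5")
near=np.hypot(W[...,0]-480,W[...,1])<70
rects(W,(h[...,1]<70)&(h[...,2]>110)&(W[...,2]>30)&(W[...,2]<55)&near,"b")
to(480,0,28,79.6)
E
```

```text
b [256. 202.] 2801 z [34.  40.6 41.7] rect [478.6   2.3] [25.3 57.2] 79.5
t 16.45 pos [480.    0.5 128.7] yaw 79.7 shift tx,ty,tz [-5.000e-01  1.000e-01  1.007e+02] spin 0.1
```

Request:
step_arm(
  moves=[
    [[1, 1.5, -1.7, 34, 0.2], [1, 0, 0, 34, 0], [1, 0, 0, 33, 0], [1, 0, 0, 0, 0], [-1, 0, 0, 0, 0]],
  ],
)

```text
time: 16.95
tool_pos: [478.4, 2.3, 27.8]
ee_rot: [-179.9, 0.0, 79.5]
force: [1.0, -1.6, 1.0]
gripper_width: 73.4
gripper_force: 0.0
```

Request:
step_arm(
  moves=[
    [[-1, 0, 0, 0, 0], [-1, 0, 0, 0, 0], [-1, 0, 0, 0, 0], [-1, 0, 0, 0, 0]],
  ],
  newtons=80,
)

```text
time: 17.35
tool_pos: [480.8, 2.1, 30.3]
ee_rot: [179.7, -0.0, 79.4]
force: [-0.4, 0.2, 6.8]
gripper_width: 56.9
gripper_force: 86.4
```

Request:
step_arm(
  moves=[
    [[-1, 0, 0, -40, 0], [-1, 0, 0, -40, 0], [-1, 0, 0, -20, -7], [-1, 0, 0, 0, -7], [-1, 0, 0, 0, -6.8]],
  ],
)

```text
time: 17.85
tool_pos: [479.2, 2.3, 129.5]
ee_rot: [179.8, 0.0, 100.5]
force: [-1.2, 0.0, -1.6]
gripper_width: 56.8
gripper_force: 86.1
```

```bash
python3 - <<'E'
from w import *
u=np.array([-np.sin(np.radians(10.2)),np.cos(np.radians(10.2))]); o=np.array([513.9,-156.9])
c,W,h=look("wrist","w6"); S,V,Z=h[...,1],h[...,2],W[...,2]
p=sense()["tool_pos"]; near=np.hypot(W[...,0]-p[0],W[...,1]-p[1])<45
rects(W,(S<80)&(V>90)&(Z>125)&(Z<160)&near,"held",300)
for s in(-67,-150): print(s,o+s*u,end=' '); to(*(o+s*u),130,100.2)
E
```

```text
held [178. 270.] 469 z [126.9 141.5 150.4] rect [443.8   6. ] [6.5 6.6] 87.6
held [256. 283.] 8548 z [128.1 139.6 140.6] rect [478.4   2.1] [57.3 26.4] 10.4
held [334. 271.] 468 z [127.3 141.8 150.5] rect [509.4  18.4] [8.2 5.6] 5.5
-67 [ 525.7646776  -222.84110573] t 17.9 pos [478.8   2.3 128.8] yaw 100.7 shift tx,ty,tz [-230.     4.4   -1.2] spin 0.5
-150 [ 540.46271105 -304.5293412 ] t 17.9 pos [478.8   2.3 128.8] yaw 100.7 shift tx,ty,tz [-313.     3.7   -1.2] spin 0.5
```

Request:
step_arm(
  moves=[
    [[-1, -46.2, 0.7, 0, 0.4], [-1, -46.2, 0.7, 0, 0], [-1, -46.2, 0.7, 0, 0], [-1, -46.2, 0.7, 0, 0], [-1, -46.2, 0.7, 0, 0]],
  ],
)

```text
time: 18.4
tool_pos: [521.7, -226.3, 127.8]
ee_rot: [180.0, -0.0, 99.7]
force: [1.6, -0.6, -1.0]
gripper_width: 57.0
gripper_force: 86.2
```

Request:
step_arm(
  moves=[
    [[-1, 0, 0, 25, 0], [-1, 0, 0, 0, 0], [-1, 0, 0, 0, 0]],
  ],
)

```text
time: 18.7
tool_pos: [520.9, -223.9, 101.9]
ee_rot: [-179.9, -0.1, 99.8]
force: [0.1, -0.1, -1.1]
gripper_width: 56.9
gripper_force: 86.2
```

```bash
python3 - <<'E'
from w import *
a=np.radians(10.2);u=np.array([-np.sin(a),np.cos(a)]);v=np.array([np.cos(a),np.sin(a)]); o=np.array([513.9,-156.9])
c,W,h=look("wrist","w7"); H,S,V,Z=h[...,0],h[...,1],h[...,2],W[...,2]
cv2.imwrite("pics/w7.png",cv2.resize(c["color"],None,fx=1.5,fy=1.5))
p=sense()["tool_pos"];print(p,sense()["ee_rot"],sense()["force"],"tcp s,x",(p[:2]-o)@u,(p[:2]-o)@v)
s=(W[...,:2]-o)@u; x=(W[...,:2]-o)@v
m=(abs(x)<24)&(S<80)&(Z>66)&(Z<115)&(s<-45)&(s>-95)
r=cv2.minAreaRect(W[m][:,:2].astype(np.float32));print("blk",m.sum(),r,"s",np.percentile(s[m],[1,5,50,95,99]),"z",np.percentile(Z[m],[2,50,98]))
pm=(H>115)&(H<155)&(S>60)&(abs(x)<25)&(Z<60)&(s<5)
print("wax s",np.percentile(s[pm],[0.5,2,98]),"x",np.percentile(x[pm],[1,99]),"z",np.percentile(Z[pm],[2,50]))
E
```

```text
[ 521.54581769 -223.83921474  102.84731023] [-1.79964548e+02 -3.46038742e-02  9.98348754e+01] [ 0.00802555  0.84995327 -1.64800501] tcp s,x -67.23523879249747 -4.328933267250023
blk 9306 ((525.6079711914062, -222.95945739746094), (47.956451416015625, 26.32557487487793), 9.302252769470215) s [-79.00856437 -76.93814729 -57.30661641 -54.6656891  -54.43971273] z [ 75.71107857 111.52476504 113.23498039]
wax s [-51.24135338 -48.48076962   2.33262481] x [-20.29280229  18.32783549] z [54.30472026 55.72013895]
```

View pics/w7.png

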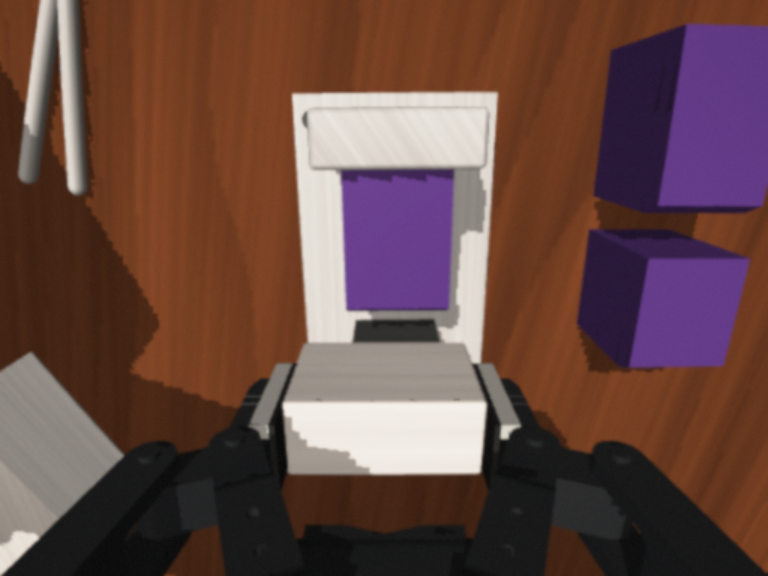

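The picture shows the block (385,400) lined up with the wax front (398,310) and the dark jaw just beyond it, about 3 mm off sideways. I'll correct that and lower it with a check on the force.

Request:
step_arm(
  moves=[
    [[-1, -0.8, 3.3, 5, -0.3], [-1, 0, 0, 8, 0], [-1, 0, 0, 6, 0], [-1, 0, 0, 5, 0], [-1, 0, 0, 0, 0]],
  ],
)

```text
time: 19.25
tool_pos: [524.6, -223.9, 77.6]
ee_rot: [-179.9, -0.1, 100.1]
force: [-0.8, 1.2, -1.8]
gripper_width: 57.1
gripper_force: 86.3
```

Request:
step_arm(
  moves=[
    [[-1, 0, 0, 4, 0], [-1, 0, 0, 4, 0], [-1, 0, 0, 4, 0], [-1, 0, 0, 0, 0]],
  ],
)

```text
time: 19.65
tool_pos: [525.4, -224.3, 66.5]
ee_rot: [180.0, -0.1, 100.1]
force: [1.0, 5.6, 0.9]
gripper_width: 56.8
gripper_force: 86.6
```

Request:
step_arm(
  moves=[
    [[-1, 0, 0, 5, 0], [-1, 0, 0, 5, 0], [-1, 0, 0, 5, 0], [-1, 0, 0, 5, 0], [-1, 0, 0, 0, 0]],
  ],
)

```text
time: 20.15
tool_pos: [524.2, -223.4, 45.2]
ee_rot: [-179.9, -0.2, 100.1]
force: [1.7, 6.3, -2.7]
gripper_width: 57.0
gripper_force: 87.1
```

Request:
step_arm(
  moves=[
    [[-1, 0, 0, 4, 0], [-1, 0, 0, 4, 0], [-1, 0, 0, 3, 0], [-1, 0, 0, 0, 0]],
  ],
)

```text
time: 20.55
tool_pos: [524.3, -223.4, 34.5]
ee_rot: [-179.9, -0.2, 100.1]
force: [0.2, 7.1, 0.1]
gripper_width: 56.8
gripper_force: 87.0
```

Request:
step_arm(
  moves=[
    [[-1, 0.5, 0, 0.5, 0], [-1, 0.5, 0, 0.5, 0], [-1, 0.5, 0, 0.5, 0], [-1, 0, 0, 0.5, 0], [-1, 0, 0, 0, 0]],
  ],
)

```text
time: 21.05
tool_pos: [524.3, -223.3, 34.5]
ee_rot: [-179.9, -0.0, 100.2]
force: [-5.7, 4.7, 8.7]
gripper_width: 56.5
gripper_force: 88.5
```

Request:
step_arm(
  moves=[
    [[-1, 0.5, 0, 0.5, 0], [-1, 0.5, 0, 0, 0], [-1, 0.5, 0, 0, 0], [-1, 0, 0, 0, 0]],
  ],
)

```text
time: 21.45
tool_pos: [524.3, -223.2, 34.4]
ee_rot: [-179.9, 0.1, 100.2]
force: [-6.2, 0.6, 8.7]
gripper_width: 56.5
gripper_force: 88.4
```

Request:
step_arm(
  moves=[
    [[0.6, 0, 0, 0, 0], [0.6, 0, 0, 0, 0], [0.7, 0, 0, 0, 0], [0.7, 0, 0, -40, 0], [0.7, 0, 0, -50, 0]],
  ],
)

```text
time: 21.95
tool_pos: [522.5, -220.9, 120.7]
ee_rot: [-179.7, -0.2, 100.1]
force: [1.1, -0.3, 0.0]
gripper_width: 72.7
gripper_force: 0.0
```

Request:
step_arm(
  moves=[
    [[0.7, -45, 0, -20, 0], [0.7, -45, 0, 0, 0], [0.7, 0, 0, 0, 0], [0.7, 0, 0, 0, 0]],
  ],
)

```text
time: 22.35
tool_pos: [540.4, -311.3, 142.9]
ee_rot: [-180.0, -0.0, 100.0]
force: [0.0, -0.6, 0.5]
gripper_width: 72.5
gripper_force: 0.0
```

```bash
python3 - <<'E'
from w import *
a=np.radians(10.2);u=np.array([-np.sin(a),np.cos(a)]);v=np.array([np.cos(a),np.sin(a)]); o=np.array([513.9,-156.9])
print(sense()["tool_pos"],sense()["force"])
c,W,h=look("wrist","w8")
cv2.imwrite("pics/w8.png",cv2.resize(c["color"][:260],None,fx=1.5,fy=1.5))
s=(W[...,:2]-o)@u; x=(W[...,:2]-o)@v; Z=W[...,2]
m=(abs(x)<35)&(h[...,1]<80)&(Z>35)&(Z<49)&(s<-50)&(s>-80.5)&(h[...,2]>90)
rects(W,m,"blk",200); print("s,x",s[m].mean(),x[m].mean())
q=(abs(x)<18)&(Z>50)&(Z<65)&(s<-75)&(s>-97); print("jaw top front s",np.percentile(s[q],[2,50,98]))
E
```

```text
[ 540.35002812 -311.27871802  142.91700908] [ 0.03706548 -0.62296203  0.53368485]
blk [255.  74.] 3429 z [43.6 44.8 46. ] rect [ 523.3 -221.8] [58.  26.2] 11.0
s,x -65.2824649395788 -2.4756343734085418
jaw top front s [-91.73243402 -87.97895169 -84.70548022]
```

View pics/w8.png

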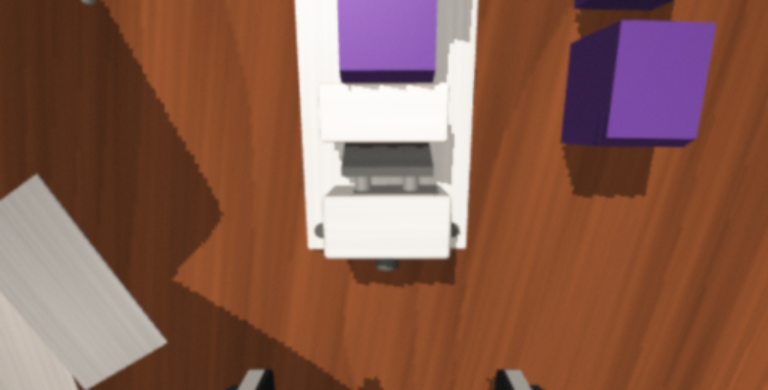

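The block (383,113) stands square and centred in the gap with its top at 44.8 mm (44 mm is home). The jaw is pushed back and the gripper is clear.

```bash
python3 -c "
from plant import hand_in
print(hand_in())"
```

```text
the job is handed in; nothing more can be done
None
```

I left the 25 mm middle block fully home in the gap, square, near mid width and released, with the jaw pushed back by about 3 mm. The job is handed in, with no verdict shown. The gap measured about 21.5 mm, so I chose by measurement: the thick block was lifted but never tried in the gap, and the thin one stayed in the rack.

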